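# Fit the stiffest push switch to the engraver's control box

## Robot

A 6-joint arm with a two-finger parallel gripper is mounted at the origin on the work surface. World frame = base frame: x ahead of the robot, y to its left, z up, the work surface at z = 0. Lengths are in m, angles in rad, forces in N, time in s.
With the tool pointing down it reaches from about 0.425 to 0.925 m from the base axis. Payload 12.5 kg.
Tool frame: the origin (TCP) lies on the centre line of the jaws, within the pads' length; the fingertips stand 11 mm ahead of it and the grasp point (between the pads) lies 8 mm behind it (manip.nose_length is the distance from the TCP to the fingertips, in m); z points along the fingers, y is the direction in which the jaws open and shut (so a half turn about z gives the same grasp; the last joint's range is limited). The gripper opens to 85 mm and grips with 20 to 120 N. Pads are 22 mm wide; open, the fingers measure 114 mm over their backs; the gripper's body (76 mm by 85 mm) begins 54 mm behind the grasp point. The pads swing forward as they close: fully open they stand 13 mm farther back than shut.
Start: joints at [1.223, 0.491, 1.559, -0, 1.092, -0.106], TCP at [0.15, 0.607, 0.242] pointing down, gripper open.
Joint ranges: [-3.1, 3.1], [-0.84, 2.19], [0.05, 2.79], [-1.13, 4.28], [0.06, 2.93], [-2.69, 2.69]. Speed limits (rad/s): [2.22, 2.22, 2.79, 3.14, 3.14, 3.14].

## Interface

Orientations are given as [roll, pitch, yaw] about the fixed x, y, z axes, in that order (R = Rz(yaw) Ry(pitch) Rx(roll)).
In Python, from plant import manip, vision, job gives the robot as it stands.
- The arm moves only by the shell command python3 -m handwheel 'ROWS' [FORCE]. ROWS is a JSON object of lists of equal length, an entry for each row: "jaw": the finger opening in cm, from 0 to 8.54; "travel": the shift along the tool's x, y, z in cm, a list of three; "spin": the turn about the tool's z in degrees. In form: {"jaw": [jaw, ...], "travel": [[x, y, z], ...], "spin": [spin, ...]}. A call has 1 to 8 rows; each row shifts and turns the pose as measured when the row begins, along the tool's axes as they then stand; what a row does not reach is not made up. A row lasts 1/10 s, in which the tool goes at most 50 mm and 8.59 degrees, less where a joint would pass 70% of its speed; a pose out of reach is approached as far as the arm can. A call with a gripper value outside its range is refused whole. The fingers move at their own pace and stop on an object; FORCE is the grip in N (left out, the last holds). Time passes only in rows, so rows that do not move let the fingers close. It gives the time, the measured TCP pose, the force and the opening at its end, in the units of the state.
- manip.get_state(): the state, without advancing time (a new reading comes with each control period).
- vision.capture(name): name is "side" or "top"; returns (picture, depth): 480x640x3 uint8, red, green, blue; 480x640 float32, m along the optical axis (not along the pixel's ray), 0 where there is no reading.
- vision.camera_params(name): a dict with "K" (3x3 intrinsics, pixels), "T" (4x4, takes a point from camera to world coordinates). Camera axes: x right, y down, z forward; pixel columns grow to the right and rows downward; lengths in m; the calibration is good to about 2 mm. A picture is of the moment at which its call begins. camera_params takes no time and is no camera call.
- job.job_done(): hands the job in, once; it reports no verdict.
The state is a dict: "clock": time; "joint_positions": joint angles; "qd": joint speeds; "effort": joint torques, N m; "tcp_pos": TCP position; "tcp_rot": TCP orientation; "contact_force": force on the tool from outside, world axes, zero at the start; "wrist_torque": the same for the moment, N m; "finger_gap": opening from 0.0 (shut) to 1.0 (fully open).
Only numpy, scipy, OpenCV 4.12 (cv2) and the standard library are available. Lean on these libraries where they do the work, as an engineer would, in place of code of your own. Each camera call takes 0.05 s, during which the arm holds its last target. There are 200 camera calls.

## Task

Of the three look-alike push-switch modules on the cork mat, find by pressing them which button takes the most force, and seat that module upright and fully home in the square socket of the engraver's control box. Then press its button there until it clicks and let it spring back. Press gently, never with more than 25 N on any button; leave the other two modules standing where they are and do not disturb the gourd, bowl, jar or engraver handpiece.

Things in the scene. Friction and masses are not known exactly. Their poses are not given: they have to be found in the camera images.
- switch_a_center (a point): Centre of the housing of push-switch module a (loose, 120 g, grasped by its flat sides): a black plastic block 34 x 34 mm in plan and 40 mm tall, standing upright, with a round grey button 24 mm across on top. Point is 20 mm above its underside; axes x, y are square to the sides, z up out of the button. The three modules look exactly alike; only their springs differ.
- switch_b_center (a point): Centre of the housing of push-switch module b (loose, 120 g, grasped by its flat sides): a black plastic block 34 x 34 mm in plan and 40 mm tall, standing upright, with a round grey button 24 mm across on top. Point is 20 mm above its underside; axes x, y are square to the sides, z up out of the button. The three modules look exactly alike; only their springs differ.
- switch_c_center (a point): Centre of the housing of push-switch module c (loose, 120 g, grasped by its flat sides): a black plastic block 34 x 34 mm in plan and 40 mm tall, standing upright, with a round grey button 24 mm across on top. Point is 20 mm above its underside; axes x, y are square to the sides, z up out of the button. The three modules look exactly alike; only their springs differ.
- cap_a: Round push-button cap of module a, 24 mm across; origin at the centre of its flat top face, which at rest stands 11 mm above the housing top (51 mm above the module's underside). It must not be pressed with more than 25 N.
- cap_b: Round push-button cap of module b, 24 mm across; origin at the centre of its flat top face, which at rest stands 11 mm above the housing top (51 mm above the module's underside). It must not be pressed with more than 25 N.
- cap_c: Round push-button cap of module c, 24 mm across; origin at the centre of its flat top face, which at rest stands 11 mm above the housing top (51 mm above the module's underside). It must not be pressed with more than 25 N.
- key_a (a joint): How far the button of module a is pressed, in m: 0 at rest, 0.006 at its hard stop (cap still 5 mm above the housing); clicked beyond 0.005. It starts to give at 30 percent of its full force, stiffens evenly to the stop and springs back when let go. Full force is 2.5 N for one module, 5 N for another, 10 N for the stiffest; which is which is not known beforehand.
- key_b (a joint): How far the button of module b is pressed, in m: 0 at rest, 0.006 at its hard stop (cap still 5 mm above the housing); clicked beyond 0.005. It starts to give at 30 percent of its full force, stiffens evenly to the stop and springs back when let go. Full force is 2.5 N for one module, 5 N for another, 10 N for the stiffest; which is which is not known beforehand.
- key_c (a joint): How far the button of module c is pressed, in m: 0 at rest, 0.006 at its hard stop (cap still 5 mm above the housing); clicked beyond 0.005. It starts to give at 30 percent of its full force, stiffens evenly to the stop and springs back when let go. Full force is 2.5 N for one module, 5 N for another, 10 N for the stiffest; which is which is not known beforehand.
- control_box_hole0 (a point): Mouth of the square socket in the top of the fixed grey control box: centre of the opening, level with the box top, 50 mm above the bench. 36.4 mm square, 10 mm deep, closed below, 2 mm chamfer; sides along this frame's x and y; a module fits in any quarter turn. Once fully seated, a module's centre is 10 mm and its cap top 41 mm above this point.
- control_box: Fixed grey control box, 120 mm (x) by 220 mm (y) by 50 mm high, origin at the centre of its underside; the socket is 50 mm from its centre towards its -y, and a black speed dial (36 mm across, 14 mm high) stands on top at x = +15, y = +70 mm.
- gourd: Loose bystander: dried gourd 130 mm tall, 82 mm across; origin at its foot.
- wood_bowl: Loose bystander: dark wooden bowl 90 mm across, 40 mm tall; origin under its foot.
- varnish_jar: Loose bystander: jar 60 mm across, 75 mm tall; origin under its foot.
- handpiece: Loose bystander: black engraver handpiece lying down, 135 mm long, 24 mm thick, on a rubber foot; origin under that foot.

How it is judged:
On the way, in this order (a step that is already met when the one before it is completed fails the run):
1. a module stands fully home in the socket and its button, on the way down, resists as only the stiffest does (((horizontal distance between switch_a_center and control_box_hole0 below 0.004 m and z of switch_a_center in the frame of control_box_hole0 below 0.0125 m and angle between switch_a_center's own z axis and vertical below 0.06 rad and value of joint key_a between 0.003 and 0.0048 m and contact force between anything else and cap_a above 5.5 N) or (horizontal distance between switch_b_center and control_box_hole0 below 0.004 m and z of switch_b_center in the frame of control_box_hole0 below 0.0125 m and angle between switch_b_center's own z axis and vertical below 0.06 rad and value of joint key_b between 0.003 and 0.0048 m and contact force between anything else and cap_b above 5.5 N) or (horizontal distance between switch_c_center and control_box_hole0 below 0.004 m and z of switch_c_center in the frame of control_box_hole0 below 0.0125 m and angle between switch_c_center's own z axis and vertical below 0.06 rad and value of joint key_c between 0.003 and 0.0048 m and contact force between anything else and cap_c above 5.5 N))), for 0.02 s.
2. the button of the module in the socket is pressed past its click (((horizontal distance between switch_a_center and control_box_hole0 below 0.004 m and z of switch_a_center in the frame of control_box_hole0 below 0.0125 m and angle between switch_a_center's own z axis and vertical below 0.06 rad and value of joint key_a above 0.005 m) or (horizontal distance between switch_b_center and control_box_hole0 below 0.004 m and z of switch_b_center in the frame of control_box_hole0 below 0.0125 m and angle between switch_b_center's own z axis and vertical below 0.06 rad and value of joint key_b above 0.005 m) or (horizontal distance between switch_c_center and control_box_hole0 below 0.004 m and z of switch_c_center in the frame of control_box_hole0 below 0.0125 m and angle between switch_c_center's own z axis and vertical below 0.06 rad and value of joint key_c above 0.005 m))), for 0.1 s.
At the end, for the whole second after the job is handed in: One module (the stiffest) in the socket: centre within 4 mm of the socket centre from above, at most 12.5 mm above the box top (10 = fully home), tilt under 0.06 rad, button back up (under 1.5 mm). The other two stand upright (under 0.1 rad) within 30 mm of their starts (((horizontal distance between switch_a_center and control_box_hole0 below 0.004 m and z of switch_a_center in the frame of control_box_hole0 below 0.0125 m and angle between switch_a_center's own z axis and vertical below 0.06 rad and value of joint key_a below 0.0015 m and angle between each of switch_b_center, switch_c_center's own z axis and vertical below 0.1 rad and distance of each of switch_b_center, switch_c_center from where it was at the start of the episode below 0.03 m) or (horizontal distance between switch_b_center and control_box_hole0 below 0.004 m and z of switch_b_center in the frame of control_box_hole0 below 0.0125 m and angle between switch_b_center's own z axis and vertical below 0.06 rad and value of joint key_b below 0.0015 m and angle between each of switch_a_center, switch_c_center's own z axis and vertical below 0.1 rad and distance of each of switch_a_center, switch_c_center from where it was at the start of the episode below 0.03 m) or (horizontal distance between switch_c_center and control_box_hole0 below 0.004 m and z of switch_c_center in the frame of control_box_hole0 below 0.0125 m and angle between switch_c_center's own z axis and vertical below 0.06 rad and value of joint key_c below 0.0015 m and angle between each of switch_a_center, switch_b_center's own z axis and vertical below 0.1 rad and distance of each of switch_a_center, switch_b_center from where it was at the start of the episode below 0.03 m))); the robot touches nothing.
It fails at once if a button is pressed with more than 25 N (contact force between anything else and cap_a above 25 N or contact force between anything else and cap_b above 25 N or contact force between anything else and cap_c above 25 N).
It fails at once if the gourd, bowl, jar or handpiece is moved by more than 15 mm (distance of any of gourd, wood_bowl, varnish_jar, handpiece from where it was at the start of the episode above 0.015 m).
It also fails if it takes over 64 s, if anything falls off the work surface, if the arm or the gripper's body presses on something with over 40 N, if the wrist force passes 120 N, or if a joint passes its speed limit or range.

## Working session

There is one attempt and no reset: what is moved stays moved. The work goes in short steps, Python scripts to look and compute and a shell command to move; the robot and the scene stay as the last step left them, time stands still between calls to the robot, and variables do not carry over. Pictures are saved under pics/ and viewed, about 8 in all and at most 12, crops included, and the job is handed in when it is done.

```bash
mkdir -p pics; python3 - <<'E'
from plant import manip, vision
import cv2, numpy as np
for n in("top","side"):
    p,d=vision.capture(n); cv2.imwrite(f"pics/{n}0.png",p[:,:,::-1]); np.savez(f"{n}0.npz",p=p,d=d)
    c=vision.camera_params(n); print(n,np.round(c["K"],1).tolist(),np.round(c["T"],3).tolist())
s=manip.get_state(); print(s, manip.nose_length)
E
```

```text
top [[609.3, 0.0, 315.3], [0.0, 609.3, 238.2], [0.0, 0.0, 1.0]] [[-0.028, -0.996, 0.081, 0.528], [-0.999, 0.03, 0.024, -0.053], [-0.026, -0.08, -0.996, 1.195], [0.0, 0.0, 0.0, 1.0]]
side [[608.5, 0.0, 320.7], [0.0, 608.5, 246.4], [0.0, 0.0, 1.0]] [[0.965, -0.193, 0.179, 0.433], [-0.263, -0.686, 0.678, -0.788], [-0.008, -0.701, -0.713, 0.841], [0.0, 0.0, 0.0, 1.0]]
{'clock': 0.1, 'joint_positions': array([ 1.22340079e+00,  4.91495652e-01,  1.55939459e+00,  7.37739371e-06,
        1.09170124e+00, -1.05579731e-01]), 'qd': array([ 0.0016708 , -0.0023244 , -0.00204142, -0.00075566, -0.00063648,
        0.00019561]), 'effort': array([ 2.01594987e-03, -6.19448876e+01, -2.62031829e+01, -1.13330234e-04,
        2.88172690e-03, -2.86687316e-05]), 'tcp_pos': array([0.14956508, 0.60664415, 0.24178633]), 'tcp_rot': array([-3.14060008e+00, -1.11766615e-04,  2.89977339e+00]), 'contact_force': array([0.63255488, 0.31609683, 0.46558262]), 'wrist_torque': array([-0.00455222,  0.0306552 , -0.00571692]), 'finger_gap': 0.9988913124870825} 0.011
```

View pics/top0.png

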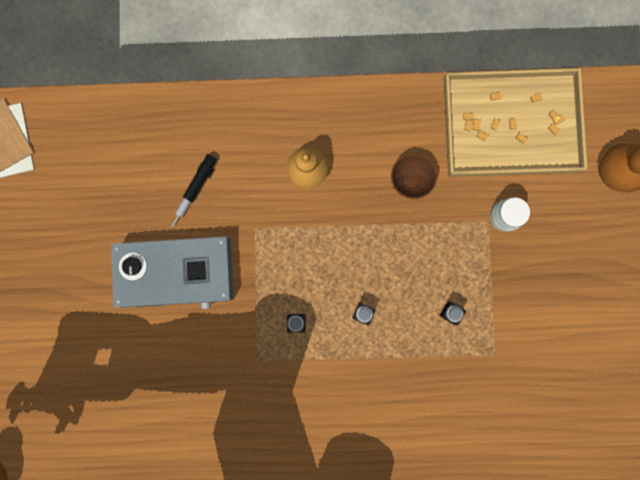

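View pics/side0.png

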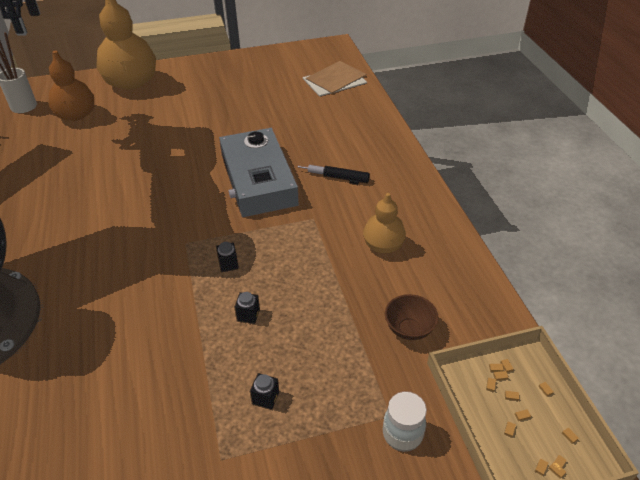

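The top view shows three modules at px (296,323), (364,314) and (455,314), and the socket at (196,271). The side view agrees. Next I measure them through depth and contours.

```bash
cat > h.py <<'E'
import numpy as np, cv2
from plant import vision
def ray(n,uv,z):
    c=vision.camera_params(n); T=np.array(c["T"]); uv=np.atleast_2d(uv).astype(float)
    d=np.c_[uv,np.ones(len(uv))]@np.linalg.inv(c["K"]).T@T[:3,:3].T
    return (T[:3,3]+d*((z-T[2,3])/d[:,2])[:,None])
def cloud(n,d):
    c=vision.camera_params(n); T=np.array(c["T"]); v,u=np.mgrid[:480,:640]
    P=np.dstack([u,v,np.ones_like(u)])@np.linalg.inv(c["K"]).T*d[...,None]
    return P@T[:3,:3].T+T[:3,3]
E
cat > m.py <<'E'
from h import *
pts={"top":[(296,323),(364,314),(455,314)],"side":[(228,250),(247,300),(264,385)]}
for n in pts:
    f=np.load(f"{n}0.npz"); p,d=f["p"],f["d"]; P=cloud(n,d); g=p.max(2).astype(int); sat=g-p.min(2)
    if n=="top":
        print("heights mat",np.median(P[240:280,300:450,2]),"bench",np.median(P[380:420,560:620,2]),"box",np.median(P[250:300,140:175,2]))
    for u,v in pts[n]:
        s=np.s_[v-25:v+25,u-25:u+25]; Q=P[s]; G=sat[s]; m=(Q[...,2]>.022)
        m2=m&(sat[s]<25)&(g[s]>60) # cap
        k,l,st,ce=cv2.connectedComponentsWithStats(m2.astype(np.uint8)); i=1+np.argmax(st[1:,4]) 
        c=ce[i]+[u-25,v-25]
        zc=np.median(Q[l==i][:,2]); print(n,"cap px",c.round(1),"area",st[i,4],"z",zc.round(4),"xy@cap",ray(n,c,zc if n=="top" else .051)[0].round(4))
        h=m&(Q[...,2]<.052)
        top=Q[m&(Q[...,2]>.034)]
        r=cv2.minAreaRect(top[:,:2].astype(np.float32)*1000); print("   rect",np.round(r[0],1),np.round(r[1],1),round(r[2],1),len(top), "cent",top[:,:2].mean(0).round(4))
f=np.load("top0.npz");P=cloud("top",f["d"])
s=np.s_[225:320,100:245]; b=P[s].reshape(-1,3); b=b[(b[:,2]>.045)&(b[:,2]<.056)]
print("box",cv2.minAreaRect(b[:,:2].astype(np.float32)*1000))
q=P[255:288,180:213].reshape(-1,3); q=q[(q[:,2]<.047)]; print("sock",cv2.minAreaRect(q[:,:2].astype(np.float32)*1000),np.median(q[:,2]))
a=[cv2.resize(f["p"][v-24:v+24,u-24:u+24],(384,288) if 0 else (300,300),interpolation=cv2.INTER_CUBIC) for u,v in [(196,271)]+pts["top"]]
s=np.load("side0.npz")["p"]
b=[cv2.resize(s[v-24:v+24,u-24:u+24],(300,300),interpolation=cv2.INTER_CUBIC) for u,v in [(262,175)]+pts["side"]]
im=np.vstack([np.hstack(a),np.hstack(b)]);im=cv2.convertScaleAbs(im,alpha=1.6)
cv2.imwrite("pics/crop.png",cv2.resize(im,(800,400))[:,:,::-1])
E
python3 m.py
```

```text
heights mat -0.0006394145107641025 bench -0.0011925418885899708 box 0.04925857969016667
top cap px [295.2 323.4] area 232 z 0.0468 xy@cap [0.4628 0.0166 0.0468]
   rect [480.1 -14.2] [ 44. 115.] 30.3 334 cent [0.4644 0.0142]
top cap px [363.9 313.9] area 251 z 0.0452 xy@cap [ 0.477  -0.1125  0.0452]
   rect [490.4 -86.4] [94.7 35.1] 62.2 340 cent [ 0.4785 -0.1105]
top cap px [454.2 313.6] area 255 z 0.0463 xy@cap [ 0.4731 -0.2803  0.0463]
   rect [ 506.7 -179.5] [254.1  39.2] 71.7 342 cent [ 0.4739 -0.2758]
side cap px [225.5 251.7] area 55 z 0.0409 xy@cap [ 0.4621 -0.002   0.051 ]
   rect [ 453.  -377.9] [820.9  33.8] 88.5 292 cent [ 0.4624 -0.0099]
side cap px [245.3 299.3] area 206 z 0.0488 xy@cap [ 0.4768 -0.1217  0.051 ]
   rect [ 446.  -440.1] [694.9  41.2] 84.5 358 cent [ 0.4769 -0.1259]
side cap px [262.9 383.1] area 276 z 0.0488 xy@cap [ 0.4731 -0.2887  0.051 ]
   rect [ 444.7 -523.3] [528.1  42.3] 83.0 485 cent [ 0.473  -0.2963]
box ((565.4300537109375, 251.78773498535156), (121.01139831542969, 221.6098175048828), 1.9490445852279663)
sock ((566.2996826171875, 202.38389587402344), (61.29684066772461, 60.9085578918457), 88.83917236328125) 0.040906370781575
```

View pics/crop.png

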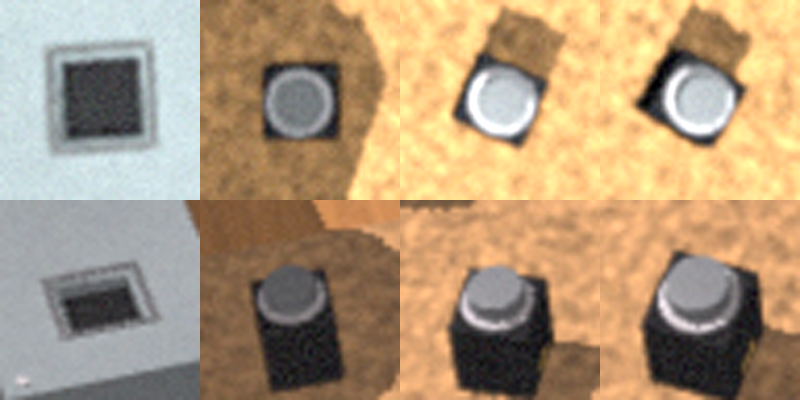

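The crop shows the socket nearly square to the box, module 1 at about 0° yaw, and modules 2 and 3 turned by about 20-30°. I'll triangulate the cap discs and get the yaws.

```bash
cat > m2.py <<'E'
from h import *
from scipy.spatial import ConvexHull
T=[(295.1,323.1),(364.1,313.6),(455.1,312.9)]; S=[(225.7,246.5),(245.9,297.2),(263.1,380.7)]
f=np.load("top0.npz");P=cloud("top",f["d"]);p=f["p"]
for t,s in zip(T,S):
    a=ray("top",t,.051)[0];b=ray("side",s,.051)[0]
    a2=ray("top",t,0)[0];b2=ray("side",s,0)[0]
    A=np.c_[a-a2,-(b-b2)]; k=np.linalg.lstsq(A,b2-a2,rcond=None)[0]; tri=(a2+A[:,0]*k[0]+b2-A[:,1]*k[1])/2
    m=(np.hypot(*(P[...,:2]-tri[:2]).transpose(2,0,1))<.028)&(P[...,2]>.033)
    r=cv2.minAreaRect(P[m][:,:2].astype(np.float32)*1000)
    print("top",a.round(4),"side",b.round(4),"tri",tri.round(4),"rect",np.round(r[0],1),np.round(r[1],1),round(r[2],1))
# socket and box top yaw
g=p.max(2)
d=((g<90)&(P[...,2]>-.1)).astype(np.uint8); k,l,st,ce=cv2.connectedComponentsWithStats(d); i=l[271,196]
c=max(cv2.findContours((l==i).astype(np.uint8),0,1)[0],key=cv2.contourArea); r=cv2.minAreaRect(c); print("sock inner",r,ray("top",r[0],.04)[0], ray("top",r[0],.05)[0])
# outer dark rim corners from crop tile (px)
q=lambda x,y,u,v:((x+.5)/4.167-.5+u-24,(y+.5)/4.167-.5+v-24)
o=np.array([q(47,45,196,271),q(155,40,196,271),q(158,152,196,271),q(50,157,196,271)]); w=ray("top",o,.05); print("rim top",w.round(4).tolist(),w.mean(0).round(4))
o=np.array([q(42,78,262,175),q(137,62,262,175),q(160,120,262,175),q(65,138,262,175)]); w=ray("side",o,.05); print("rim side",w.round(4).tolist(),w.mean(0).round(4))
E
python3 m2.py
```

```text
top [0.4636 0.0165 0.051 ] side [0.4646 0.011  0.051 ] tri [0.464  0.0168 0.0454] rect [462.2  16.7] [32.6 32.2] 88.3
top [ 0.4777 -0.1125  0.051 ] side [ 0.4786 -0.1175  0.051 ] tri [ 0.4782 -0.1129  0.0457] rect [ 476.4 -113.1] [34.1 34. ] 64.5
top [ 0.4745 -0.2811  0.051 ] side [ 0.4743 -0.2848  0.051 ] tri [ 0.4744 -0.282   0.0466] rect [ 472.5 -281.6] [34.5 34.5] 55.0
sock inner ((195.8252410888672, 270.3783264160156), (18.957914352416992, 19.423547744750977), 86.18592071533203) [0.56754132 0.20395924 0.04      ] [0.5672     0.20173719 0.05      ]
rim top [[0.5924, 0.226, 0.05], [0.5932, 0.1767, 0.05], [0.5425, 0.1761, 0.05], [0.5416, 0.2252, 0.05]] [0.5675 0.201  0.05  ]
rim side [[0.5444, 0.2244, 0.05], [0.593, 0.2241, 0.05], [0.5943, 0.1759, 0.05], [0.5467, 0.175, 0.05]] [0.5696 0.1999 0.05  ]
```

```bash
cat >> h.py <<'E'
def plan(x,y,z,yaw=None):
    from plant import manip
    from scipy.spatial.transform import Rotation as R
    s=manip.get_state(); r=R.from_euler("xyz",s["tcp_rot"])
    print("t",round(s["clock"],2),"pos",s["tcp_pos"].round(4),"rot",np.degrees(s["tcp_rot"]).round(2),"F",s["contact_force"].round(2),"gap",round(s["finger_gap"],3))
    print("travel cm",(r.inv().apply(np.array([x,y,z])-s["tcp_pos"])*100).round(2),"spin", None if yaw is None else round((np.degrees(s["tcp_rot"][2])-yaw+180)%360-180,2))
E
python3 -m handwheel '{"jaw":[0,0,0,0,0,0,0,0],"travel":[[0,0,0],[0,0,0],[0,0,0],[0,0,0],[0,0,0],[0,0,0],[0,0,0],[0,0,0]],"spin":[8.5,8.5,8.5,8.5,8.5,8.5,8.5,8.5]}' 40
python3 -c "
from h import *
plan(.40,.40,.22,88.3);plan(.463,.0165,.12,88.3)"
```

```text
clock: 0.9
tcp_pos: [0.1491, 0.6055, 0.2387]
tcp_rot: [-3.138, 0.006, 1.696]
contact_force: [-0.5, 0.7, -0.4]
finger_gap: -0.001
t 0.9 pos [0.1491 0.6055 0.2387] rot [-179.82    0.36   97.19] F [-0.47  0.7  -0.36] gap -0.001
travel cm [-23.52  22.32   1.95] spin 8.89
t 0.9 pos [0.1491 0.6055 0.2387] rot [-179.82    0.36   97.19] F [-0.47  0.7  -0.36] gap -0.001
travel cm [-62.29  23.81  12.19] spin 8.89
```

```bash
python3 -m handwheel '{"jaw":[0,0,0,0,0,0,0,0],"travel":[[-3.3,3.2,0],[-3.3,3.2,0],[-3.3,3.2,0],[-3.3,3.2,0],[-3.3,3.2,0],[-3.3,3.2,0],[-3.3,3.2,0],[0,0,0]],"spin":[0,0,0,0,0,0,0,8.5]}'
python3 -c "
from h import *
plan(.463,.0165,.12,88.3)"
```

```text
clock: 1.7
tcp_pos: [0.4064, 0.3954, 0.2366]
tcp_rot: [-3.137, 0.01, 1.546]
contact_force: [-0.2, 0.9, -0.8]
finger_gap: -0.001
t 1.7 pos [0.4064 0.3954 0.2366] rot [-179.75    0.56   88.59] F [-0.16  0.87 -0.8 ] gap -0.001
travel cm [-37.62   6.65  12.  ] spin 0.29
```

```bash
python3 -m handwheel '{"jaw":[0,0,0,0,0,0,0,0],"travel":[[-4.7,0.83,0],[-4.7,0.83,0],[-4.7,0.83,0.8],[-4.7,0.83,1.3],[-4.7,0.83,1.3],[-4.7,0.83,1.3],[-4.7,0.83,1.3],[-4.7,0.83,1.3]],"spin":[0,0,0,0,0,0,0,0]}'
python3 -c "
from h import *
plan(.463,.0165,.066,88.3)"
```

```text
clock: 2.5
tcp_pos: [0.4609, 0.0132, 0.1658]
tcp_rot: [-3.14, 0.009, 1.542]
contact_force: [1.3, 0.5, -0.0]
finger_gap: -0.003
t 2.5 pos [0.4609 0.0132 0.1658] rot [-179.89    0.5    88.35] F [ 1.25  0.51 -0.03] gap -0.003
travel cm [0.42 0.22 9.98] spin 0.05
```

```bash
python3 -m handwheel '{"jaw":[0,0,0,0,0,0],"travel":[[0.4,0.2,3.5],[0,0,3],[0,0,2],[0,0,1],[0,0,0],[0,0,0]],"spin":[0,0,0,0,0,0]}'
python3 -c "
from h import *
plan(.463,.0165,.063,88.3)"
```

```text
clock: 3.1
tcp_pos: [0.4638, 0.009, 0.0666]
tcp_rot: [-3.139, 0.009, 1.531]
contact_force: [-1.2, -0.9, 0.1]
finger_gap: 0.003
t 3.1 pos [0.4638 0.009  0.0666] rot [-179.87    0.51   87.72] F [-1.19 -0.88  0.13] gap 0.003
travel cm [ 0.75 -0.11  0.35] spin -0.58
```

```bash
python3 - <<'E'
from h import *
p,d=vision.capture("side");q,d=vision.capture("top")
im=np.hstack([cv2.resize(p[190:310,170:290],(400,400),interpolation=2),cv2.resize(q[270:390,240:360],(400,400),interpolation=2)])
cv2.imwrite("pics/press1.png",im[:,:,::-1])
E
```

```text
(no output)
```

View pics/press1.png

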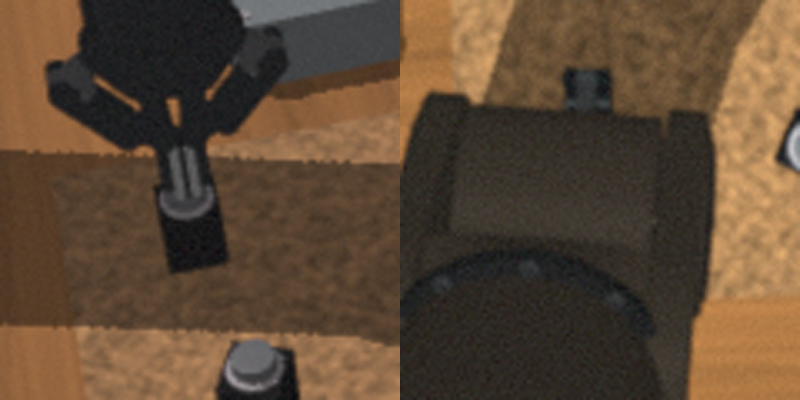

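The fingertips are just above module 1's cap (left tile, about 185,200), a few mm toward −y. I'll shift +7 mm along tool x, then press in small steps.

```bash
python3 -m handwheel '{"jaw":[0,0,0,0,0],"travel":[[0.7,0,0],[0,0,0],[0,0,0.15],[0,0,0.15],[0,0,0]],"spin":[0,0,0,0,0]}'
python3 -m handwheel '{"jaw":[0,0],"travel":[[0,0,0.1],[0,0,0]],"spin":[0,0]}'
python3 -m handwheel '{"jaw":[0,0],"travel":[[0,0,0.1],[0,0,0]],"spin":[0,0]}'
python3 -m handwheel '{"jaw":[0,0],"travel":[[0,0,0.1],[0,0,0]],"spin":[0,0]}'
```

```text
clock: 3.7
tcp_pos: [0.4652, 0.0173, 0.0661]
tcp_rot: [3.138, 0.009, 1.533]
contact_force: [-0.5, 0.2, -0.1]
finger_gap: 0.001
clock: 3.9
tcp_pos: [0.4652, 0.0172, 0.065]
tcp_rot: [3.138, 0.009, 1.532]
contact_force: [0.6, 0.2, 0.9]
finger_gap: 0.0
clock: 4.1
tcp_pos: [0.4652, 0.0171, 0.0638]
tcp_rot: [3.138, 0.009, 1.532]
contact_force: [-0.7, -0.1, -0.6]
finger_gap: -0.001
clock: 4.3
tcp_pos: [0.4652, 0.017, 0.0627]
tcp_rot: [3.139, 0.009, 1.532]
contact_force: [0.0, -0.2, 0.1]
finger_gap: -0.002
```

```bash
for i in 1; do :; done
python3 -m handwheel '{"jaw":[0,0],"travel":[[0,0,0.1],[0,0,0]],"spin":[0,0]}'
python3 -m handwheel '{"jaw":[0,0],"travel":[[0,0,0.1],[0,0,0]],"spin":[0,0]}'
python3 -m handwheel '{"jaw":[0,0],"travel":[[0,0,0.1],[0,0,0]],"spin":[0,0]}'
python3 -m handwheel '{"jaw":[0,0],"travel":[[0,0,0.1],[0,0,0]],"spin":[0,0]}'
```

```text
clock: 4.5
tcp_pos: [0.4653, 0.017, 0.0617]
tcp_rot: [3.138, 0.009, 1.532]
contact_force: [-0.3, 0.1, 2.0]
finger_gap: 0.005
clock: 4.7
tcp_pos: [0.4653, 0.017, 0.0607]
tcp_rot: [3.138, 0.009, 1.532]
contact_force: [-0.6, -0.1, 2.1]
finger_gap: -0.004
clock: 4.9
tcp_pos: [0.4653, 0.017, 0.0597]
tcp_rot: [3.138, 0.009, 1.532]
contact_force: [-1.2, 1.0, 2.3]
finger_gap: -0.002
clock: 5.1
tcp_pos: [0.4653, 0.017, 0.0587]
tcp_rot: [3.138, 0.009, 1.532]
contact_force: [-1.0, -0.9, 3.2]
finger_gap: -0.003
```

```bash
python3 -m handwheel '{"jaw":[0,0],"travel":[[0,0,0.1],[0,0,0]],"spin":[0,0]}' | sed -n '2p;4p'
for i in 1 2 3 4; do python3 -m handwheel '{"jaw":[0],"travel":[[0,0,0]],"spin":[0]}' | sed -n 4p; done
python3 -m handwheel '{"jaw":[0,0,0,0],"travel":[[0,0,-3],[0,0,-3],[0,0,0],[0,0,0]],"spin":[8.5,8.5,6.8,0]}'
python3 -c "
from h import *
plan(.4775,-.113,.11,64.5)"
```

```text
tcp_pos: [0.4653, 0.017, 0.0577]
contact_force: [0.2, -0.0, 4.9]
contact_force: [-1.3, -0.1, 4.2]
contact_force: [-1.2, -0.4, 3.3]
contact_force: [-0.7, 0.2, 4.0]
contact_force: [0.5, 0.0, 4.7]
clock: 6.1
tcp_pos: [0.4649, 0.0175, 0.1189]
tcp_rot: [3.136, 0.008, 1.102]
contact_force: [0.6, -0.1, 0.5]
finger_gap: 0.0
t 6.1 pos [0.4649 0.0175 0.1189] rot [179.69   0.44  63.14] F [ 0.65 -0.07  0.48] gap 0.0
travel cm [-11.07   7.01   1.02] spin -1.36
```

Module 1 gives about 4.2 N at 4.5 mm, so it's the 5 N one. Next is module 2.

```bash
python3 -m handwheel '{"jaw":[0,0,0,0,0,0,0],"travel":[[-3.7,2.3,0],[-3.7,2.3,0],[-3.7,2.3,0],[0,0,0],[0,0,3],[0,0,1.5],[0,0,0]],"spin":[0,0,0,-1.3,0,0,0]}'
python3 -c "
from h import *
plan(.4775,-.113,.064,64.5)"
```

```text
clock: 6.8
tcp_pos: [0.4773, -0.1185, 0.0712]
tcp_rot: [3.138, 0.008, 1.154]
contact_force: [-0.0, -0.3, 0.3]
finger_gap: -0.0
t 6.8 pos [ 0.4773 -0.1185  0.0712] rot [179.78   0.47  66.15] F [-0.   -0.28  0.32] gap -0.0
travel cm [ 0.52 -0.21  0.71] spin 1.65
```

```bash
python3 -m handwheel '{"jaw":[0,0,0,0],"travel":[[0.5,-0.2,0],[0,0,0.6],[0,0,0],[0,0,0.1]],"spin":[1.6,0,0,0]}'
for i in 1 ; do python3 -m handwheel '{"jaw":[0,0],"travel":[[0,0,0.1],[0,0,0]],"spin":[0,0]}'; python3 -m handwheel '{"jaw":[0,0],"travel":[[0,0,0.1],[0,0,0]],"spin":[0,0]}'; done
python3 -m handwheel '{"jaw":[0,0],"travel":[[0,0,0.1],[0,0,0]],"spin":[0,0]}'
```

```text
clock: 7.2
tcp_pos: [0.4774, -0.113, 0.0637]
tcp_rot: [3.139, 0.008, 1.135]
contact_force: [0.4, -0.2, -0.5]
finger_gap: -0.0
clock: 7.4
tcp_pos: [0.4776, -0.1131, 0.0629]
tcp_rot: [3.139, 0.008, 1.136]
contact_force: [-1.2, 0.5, 0.3]
finger_gap: -0.005
clock: 7.6
tcp_pos: [0.4778, -0.1132, 0.0622]
tcp_rot: [3.138, 0.008, 1.137]
contact_force: [-0.2, 0.3, 0.1]
finger_gap: 0.003
clock: 7.8
tcp_pos: [0.4778, -0.1133, 0.0614]
tcp_rot: [3.138, 0.008, 1.137]
contact_force: [-1.0, 0.2, 4.1]
finger_gap: -0.003
```

```bash
python3 -m handwheel '{"jaw":[0,0],"travel":[[0,0,0.1],[0,0,0]],"spin":[0,0]}'|sed -n '2p;4p'; python3 -m handwheel '{"jaw":[0,0],"travel":[[0,0,0.1],[0,0,0]],"spin":[0,0]}'|sed -n '2p;4p'
for i in 1 2 3; do python3 -m handwheel '{"jaw":[0],"travel":[[0,0,0]],"spin":[0]}' | sed -n 4p; done
```

```text
tcp_pos: [0.4778, -0.1132, 0.0606]
contact_force: [-1.2, 0.1, 5.5]
tcp_pos: [0.4778, -0.1132, 0.0597]
contact_force: [-0.8, 0.8, 5.8]
contact_force: [-1.8, 0.6, 4.7]
contact_force: [-1.4, 1.0, 5.0]
contact_force: [-0.5, 0.6, 4.5]
```

Module 2 gives about 5.2 N at 2.3 mm, so it's the 10 N one and module 3 must be the soft one. Module 2 is the one to seat, so I'll retreat, open and grasp it.

```bash
python3 -m handwheel '{"jaw":[0,0,7,7,7,7,7,7],"travel":[[0,0,-2],[0,0,-3],[0,0,0],[0,0,0],[0,0,0],[0,0,0],[0,0,0],[0,0,0]],"spin":[0,0,0,0,0,0,0,0]}' 40
python3 - <<'E'
from h import *
plan(.4775,-.113,.026,64.5)
E
```

```text
clock: 9.3
tcp_pos: [0.4769, -0.1126, 0.1079]
tcp_rot: [-3.141, 0.009, 1.137]
contact_force: [-0.2, 0.1, -0.2]
finger_gap: 0.82
t 9.3 pos [ 0.4769 -0.1126  0.1079] rot [-179.97    0.49   65.14] F [-0.19  0.09 -0.17] gap 0.82
travel cm [0.06 0.08 8.19] spin 0.64
```

```bash
python3 -m handwheel '{"jaw":[7,7,7,7,7],"travel":[[0.06,0.08,2],[0,0,2.5],[0,0,2],[0,0,1],[0,0,0]],"spin":[0.6,0,0,0,0]}'
python3 - <<'E'
from h import *
p,d=vision.capture("side")
plan(.4775,-.113,.026,64.5)
cv2.imwrite("pics/grasp.png",cv2.resize(p[220:360,160:347],(748,560),interpolation=2)[:,:,::-1])
E
```

```text
clock: 9.8
tcp_pos: [0.478, -0.1132, 0.03]
tcp_rot: [3.141, 0.008, 1.126]
contact_force: [0.6, 0.6, 0.3]
finger_gap: 0.821
t 9.85 pos [ 0.4782 -0.1132  0.0306] rot [179.95   0.48  64.51] F [ 0.22 -0.6   0.16] gap 0.821
travel cm [-0.   -0.07  0.46] spin 0.01
```

View pics/grasp.png

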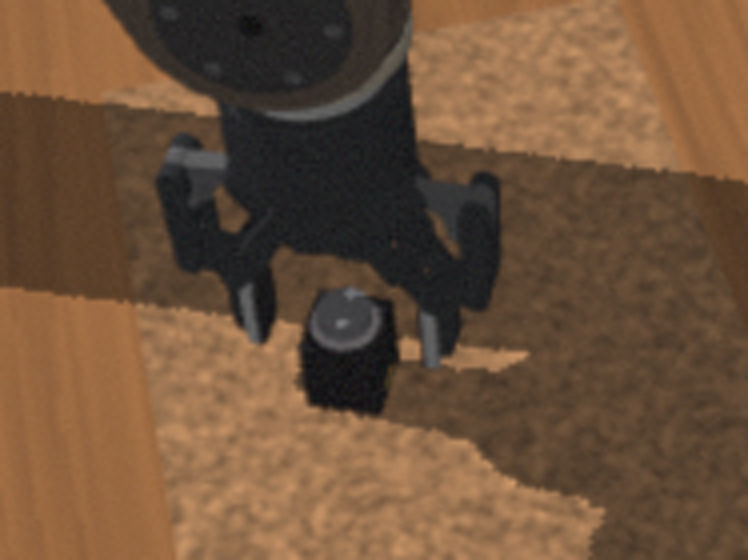

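The open fingers straddle module 2: the pads are at (255,310) and (432,337), and the cap at (343,320) is midway between them. I'll lower 4 mm and close.

```bash
python3 -m handwheel '{"jaw":[7,7,2.8,2.8,2.8,2.8,2.8,2.8],"travel":[[0,0,0.4],[0,0,0],[0,0,0],[0,0,0],[0,0,0],[0,0,0],[0,0,0],[0,0,0]],"spin":[0,0,0,0,0,0,0,0]}' 40
python3 -m handwheel '{"jaw":[2.8,2.8,2.8,2.8,2.8],"travel":[[0,0,-1],[0,0,-3],[0,0,-3],[0,0,-3],[0,0,0]],"spin":[0,0,0,0,0]}' 40
python3 - <<'E'
from h import *
p,d=vision.capture("side")
plan(.5675,.2012,.13,92)
cv2.imwrite("pics/lift.png",cv2.resize(p[180:360,160:400],(800,600),interpolation=2)[:,:,::-1])
E
```

```text
clock: 10.65
tcp_pos: [0.4793, -0.1136, 0.0293]
tcp_rot: [3.136, 0.008, 1.126]
contact_force: [0.4, 1.0, -1.1]
finger_gap: 0.391
clock: 11.15
tcp_pos: [0.4786, -0.1124, 0.1342]
tcp_rot: [3.139, 0.008, 1.126]
contact_force: [-0.0, -0.3, -1.8]
finger_gap: 0.389
t 11.2 pos [ 0.478  -0.1122  0.1327] rot [179.95   0.47  64.51] F [ 0.01  0.79 -1.58] gap 0.389
travel cm [32.14 -5.41 -0.  ] spin -27.49
```

View pics/lift.png

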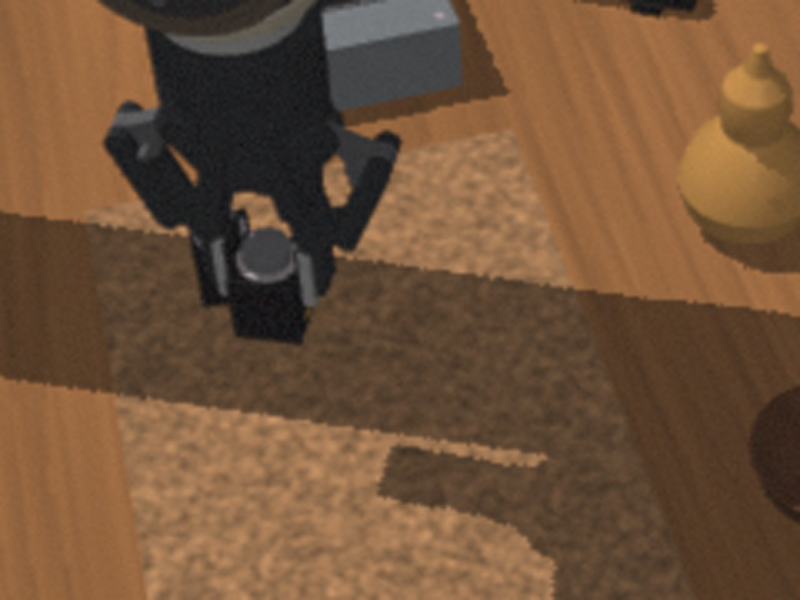

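Module 2 is held upright (px 265,290). I'll rotate to the box yaw, then traverse.

```bash
python3 -m handwheel '{"jaw":[2.8,2.8,2.8,2.8,2.8],"travel":[[0,0,0],[0,0,0],[0,0,0],[0,0,0],[0,0,0]],"spin":[-7,-7,-7,-6.5,0]}'
python3 - <<'E'
from h import *
plan(.5675,.2012,.13,92)
E
```

```text
clock: 11.7
tcp_pos: [0.4758, -0.1115, 0.1299]
tcp_rot: [-3.133, 0.005, 1.624]
contact_force: [0.5, 0.1, -1.6]
finger_gap: 0.387
t 11.7 pos [ 0.4758 -0.1115  0.1299] rot [-179.53    0.31   93.02] F [ 0.5   0.14 -1.62] gap 0.387
travel cm [30.74 10.81 -0.27] spin 1.02
```

```bash
python3 -m handwheel '{"jaw":[2.8,2.8,2.8,2.8,2.8,2.8,2.8,2.8],"travel":[[4.3,1.5,0],[4.3,1.5,0],[4.3,1.5,0],[4.3,1.5,0],[4.3,1.5,0],[4.3,1.5,0],[3,1,0],[0,0,0]],"spin":[0,0,0,0,0,0,0,0.5]}'
python3 - <<'E'
from h import *
plan(.5675,.2012,.10,92)
E
```

```text
clock: 12.5
tcp_pos: [0.5654, 0.1904, 0.1213]
tcp_rot: [-3.126, 0.006, 1.579]
contact_force: [-0.4, -0.9, -2.0]
finger_gap: 0.387
t 12.5 pos [0.5654 0.1904 0.1213] rot [-179.11    0.33   90.45] F [-0.38 -0.91 -1.95] gap 0.387
travel cm [1.09 0.26 2.12] spin -1.55
```

```bash
python3 -m handwheel '{"jaw":[2.8,2.8,2.8,2.8,2.8],"travel":[[1.1,0.25,0],[0,0,2],[0,0,0],[0,0,0.8],[0,0,0]],"spin":[-1.5,0,0,0,0]}'
python3 - <<'E'
from h import *
plan(.5675,.2012,.085,92)
p,d=vision.capture("side"); q,d=vision.capture("top")
im=np.hstack([cv2.resize(p[100:220,200:320],(400,400),interpolation=2),cv2.resize(q[210:330,140:260],(400,400),interpolation=2)])
cv2.imwrite("pics/box.png",cv2.convertScaleAbs(im,alpha=1.4)[:,:,::-1])
E
```

```text
clock: 13.0
tcp_pos: [0.5665, 0.2013, 0.0911]
tcp_rot: [-3.123, 0.006, 1.601]
contact_force: [-0.4, 0.7, -2.3]
finger_gap: 0.386
t 13.0 pos [0.5665 0.2013 0.0911] rot [-178.91    0.36   91.73] F [-0.43  0.71 -2.26] gap 0.386
travel cm [-0.01  0.11  0.61] spin -0.27
```

View pics/box.png

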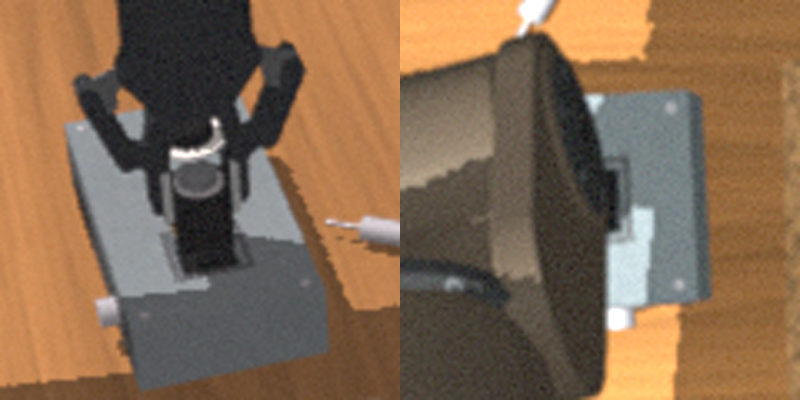

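The module hangs about 12 mm above the socket (left tile, about 208,265). I'll lower it while watching the force.

```bash
python3 -m handwheel '{"jaw":[2.8,2.8,2.8,2.8],"travel":[[0,0.1,0],[0,0,0.4],[0,0,0.4],[0,0,0]],"spin":[0,0,0,0]}'
python3 -m handwheel '{"jaw":[2.8,2.8],"travel":[[0,0,0.2],[0,0,0]],"spin":[0,0]}'
python3 -m handwheel '{"jaw":[2.8,2.8],"travel":[[0,0,0.2],[0,0,0]],"spin":[0,0]}'
```

```text
clock: 13.5
tcp_pos: [0.5688, 0.201, 0.085]
tcp_rot: [-3.127, 0.005, 1.6]
contact_force: [-0.5, -0.1, -1.2]
finger_gap: 0.39
clock: 13.7
tcp_pos: [0.5687, 0.201, 0.0828]
tcp_rot: [-3.127, 0.005, 1.6]
contact_force: [-0.4, -0.4, -1.3]
finger_gap: 0.389
clock: 13.9
tcp_pos: [0.5687, 0.2011, 0.0806]
tcp_rot: [-3.127, 0.005, 1.6]
contact_force: [-0.1, -0.8, -1.3]
finger_gap: 0.39
```

```bash
python3 -m handwheel '{"jaw":[2.8,2.8],"travel":[[0,0,0.2],[0,0,0]],"spin":[0,0]}' | sed -n '2,4p'
python3 -m handwheel '{"jaw":[2.8,2.8],"travel":[[0,0,0.2],[0,0,0]],"spin":[0,0]}'| sed -n '2,4p'
python3 -m handwheel '{"jaw":[2.8,2.8],"travel":[[0,0,0.1],[0,0,0]],"spin":[0,0]}'| sed -n '2,4p'
```

```text
tcp_pos: [0.5687, 0.2011, 0.0785]
tcp_rot: [-3.127, 0.005, 1.6]
contact_force: [0.4, 0.1, -0.5]
tcp_pos: [0.5687, 0.2011, 0.0763]
tcp_rot: [-3.127, 0.005, 1.6]
contact_force: [0.9, 0.8, -1.6]
tcp_pos: [0.5687, 0.2011, 0.0752]
tcp_rot: [-3.127, 0.005, 1.6]
contact_force: [0.2, -0.1, -1.4]
```

```bash
python3 -m handwheel '{"jaw":[2.8,2.8],"travel":[[0,0,0.2],[0,0,0]],"spin":[0,0]}' | sed -n '2,4p'
python3 -m handwheel '{"jaw":[2.8,2.8],"travel":[[0,0,0.15],[0,0,0]],"spin":[0,0]}'| sed -n '2,4p'
python3 -m handwheel '{"jaw":[2.8,2.8],"travel":[[0,0,0.1],[0,0,0]],"spin":[0,0]}'| sed -n '2,4p'
python3 -m handwheel '{"jaw":[2.8,2.8],"travel":[[0,0,0.1],[0,0,0]],"spin":[0,0]}'| sed -n '2,4p'
```

```text
tcp_pos: [0.5687, 0.2011, 0.0731]
tcp_rot: [-3.127, 0.005, 1.6]
contact_force: [-0.2, -0.5, -1.0]
tcp_pos: [0.5686, 0.2011, 0.0714]
tcp_rot: [-3.127, 0.005, 1.6]
contact_force: [-0.3, 0.4, -2.5]
tcp_pos: [0.5686, 0.2011, 0.0703]
tcp_rot: [-3.127, 0.005, 1.6]
contact_force: [-0.1, 0.4, -1.4]
tcp_pos: [0.5687, 0.2011, 0.0693]
tcp_rot: [-3.127, 0.005, 1.6]
contact_force: [0.1, 0.5, -1.2]
```

```bash
python3 -m handwheel '{"jaw":[2.8,2.8],"travel":[[0,0,0.08],[0,0,0]],"spin":[0,0]}' | sed -n '2,4p'
python3 -m handwheel '{"jaw":[2.8,2.8],"travel":[[0,0,0.08],[0,0,0]],"spin":[0,0]}'| sed -n '2,4p'
```

```text
tcp_pos: [0.5687, 0.2012, 0.0694]
tcp_rot: [-3.128, 0.005, 1.6]
contact_force: [0.1, 0.3, -1.1]
tcp_pos: [0.5688, 0.2012, 0.0693]
tcp_rot: [-3.128, 0.005, 1.6]
contact_force: [-0.3, -0.7, -2.0]
```

```bash
python3 -m handwheel '{"jaw":[2.8],"travel":[[0,0,0.2]],"spin":[0]}' | sed -n '2,4p'
python3 -m handwheel '{"jaw":[2.8],"travel":[[0,0,0.2]],"spin":[0]}'| sed -n '2,4p'
```

```text
tcp_pos: [0.5689, 0.2013, 0.0689]
tcp_rot: [-3.129, 0.005, 1.6]
contact_force: [-12.2, -2.6, 40.3]
tcp_pos: [0.5688, 0.2014, 0.069]
tcp_rot: [-3.13, 0.005, 1.6]
contact_force: [-10.5, -3.2, 28.2]
```

It has bottomed out (TCP z 0.069, as predicted for fully home). I'll relax, open the jaws and rise.

```bash
python3 -m handwheel '{"jaw":[2.8,2.8,5.5,5.5,5.5,5.5],"travel":[[0,0,0],[0,0,0],[0,0,0],[0,0,0],[0,0,0],[0,0,0]],"spin":[0,0,0,0,0,0]}'
python3 -m handwheel '{"jaw":[5.5,5.5,5.5,5.5],"travel":[[0,0,-1.5],[0,0,-3.5],[0,0,-3.5],[0,0,0]],"spin":[0,0,0,0]}'
python3 -m handwheel '{"jaw":[0,0,0,0,0,0,0,0],"travel":[[-4,0,-1],[-4,0,0],[-4,0,0],[0,0,0],[0,0,0],[0,0,0],[0,0,0],[0,0,0]],"spin":[0,0,0,0,0,0,0,0]}'
python3 - <<'E'
from h import *
plan(.5675,.2012,.12,92)
p,d=vision.capture("side"); q,d2=vision.capture("top")
im=np.hstack([cv2.resize(p[100:220,200:320],(400,400),interpolation=2),cv2.resize(q[210:330,140:260],(400,400),interpolation=2)])
cv2.imwrite("pics/seat.png",cv2.convertScaleAbs(im,alpha=1.4)[:,:,::-1])
for n,d in(("side",d),("top",d2)):
    P=cloud(n,d); m=(np.hypot(P[...,0]-.5685,P[...,1]-.2012)<.009)&(P[...,2]<.11); print(n,m.sum(),np.median(P[m],0) if m.any() else 0)
E
```

```text
clock: 16.5
tcp_pos: [0.5691, 0.2013, 0.0689]
tcp_rot: [-3.131, 0.005, 1.6]
contact_force: [-0.7, 0.4, 1.1]
finger_gap: 0.646
clock: 16.9
tcp_pos: [0.57, 0.2017, 0.1586]
tcp_rot: [-3.129, 0.005, 1.6]
contact_force: [0.0, 0.3, 0.1]
finger_gap: 0.64
clock: 17.7
tcp_pos: [0.5738, 0.0809, 0.1741]
tcp_rot: [-3.135, 0.004, 1.604]
contact_force: [0.1, 0.0, -0.6]
finger_gap: -0.005
t 17.7 pos [0.5738 0.0809 0.1741] rot [-179.6     0.25   91.93] F [ 0.13  0.05 -0.6 ] gap -0.005
travel cm [12.07 -0.18  5.36] spin -0.07
side 36 [0.56852693 0.20155104 0.09008512]
top 0 0
```

View pics/seat.png

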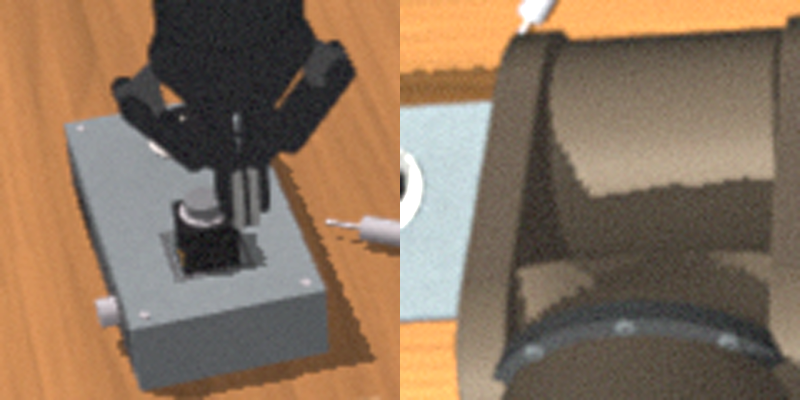

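The module sits home and upright, with the cap top measured at z≈0.090 (expected 0.091). Next I approach for the press.

```bash
python3 -m handwheel '{"jaw":[0,0,0,0,0,0,0],"travel":[[4,-0.05,0],[4,-0.05,0],[4,-0.05,0],[0,0,0],[0,0,3],[0,0,2],[0,0,0]],"spin":[0,0,0,0,0,0,0]}'
python3 - <<'E'
from h import *
plan(.5685,.2012,.104,92)
E
```

```text
clock: 18.5
tcp_pos: [0.5676, 0.2073, 0.1223]
tcp_rot: [-3.136, 0.004, 1.608]
contact_force: [-0.8, -0.4, -0.1]
finger_gap: -0.001
t 18.5 pos [0.5676 0.2073 0.1223] rot [-179.7     0.24   92.12] F [-0.84 -0.4  -0.1 ] gap -0.001
travel cm [-0.6   0.08  1.83] spin 0.12
```

```bash
python3 -m handwheel '{"jaw":[0,0,0,0,0],"travel":[[-0.6,0.08,0],[0,0,1],[0,0,0.6],[0,0,0],[0,0,0]],"spin":[0,0,0,0,0]}'
python3 -m handwheel '{"jaw":[0,0],"travel":[[0,0,0.1],[0,0,0]],"spin":[0,0]}'|sed -n '2p;4p'
python3 -m handwheel '{"jaw":[0,0],"travel":[[0,0,0.1],[0,0,0]],"spin":[0,0]}'|sed -n '2p;4p'
```

```text
clock: 19.0
tcp_pos: [0.5697, 0.2, 0.1076]
tcp_rot: [-3.139, 0.004, 1.607]
contact_force: [0.9, -0.8, -0.2]
finger_gap: 0.003
tcp_pos: [0.57, 0.2, 0.107]
contact_force: [0.6, 0.0, -0.4]
tcp_pos: [0.57, 0.2001, 0.1063]
contact_force: [-1.1, 0.5, 0.3]
```

```bash
python3 -m handwheel '{"jaw":[0,0,0,0],"travel":[[0,0,0.15],[0,0,0],[0,0,0.15],[0,0,0]],"spin":[0,0,0,0]}'|sed -n '2p;4p'
python3 -m handwheel '{"jaw":[0,0],"travel":[[0,0,0.1],[0,0,0]],"spin":[0,0]}'|sed -n '2p;4p'
python3 -m handwheel '{"jaw":[0,0],"travel":[[0,0,0.1],[0,0,0]],"spin":[0,0]}'|sed -n '2p;4p'
python3 -m handwheel '{"jaw":[0,0],"travel":[[0,0,0.1],[0,0,0]],"spin":[0,0]}'|sed -n '2p;4p'
```

```text
tcp_pos: [0.57, 0.2002, 0.1031]
contact_force: [0.4, -1.1, -0.6]
tcp_pos: [0.5701, 0.2002, 0.1022]
contact_force: [0.4, 0.6, 1.2]
tcp_pos: [0.5702, 0.2003, 0.1015]
contact_force: [-1.4, -0.5, 3.9]
tcp_pos: [0.5702, 0.2002, 0.1007]
contact_force: [-0.9, 0.5, 4.4]
```

```bash

python3 -m handwheel '{"jaw":[0,0],"travel":[[0,0,0.1],[0,0,0]],"spin":[0,0]}'|sed -n '2p;4p'
python3 -m handwheel '{"jaw":[0,0],"travel":[[0,0,0.1],[0,0,0]],"spin":[0,0]}'|sed -n '2p;4p'
python3 -m handwheel '{"jaw":[0,0],"travel":[[0,0,0.07],[0,0,0]],"spin":[0,0]}'|sed -n '2p;4p'
python3 -m handwheel '{"jaw":[0,0],"travel":[[0,0,0.07],[0,0,0]],"spin":[0,0]}'|sed -n '2p;4p'
```

```text
tcp_pos: [0.5702, 0.2002, 0.1]
contact_force: [-1.1, -0.6, 6.0]
tcp_pos: [0.5702, 0.2003, 0.0992]
contact_force: [-1.4, -0.3, 5.9]
tcp_pos: [0.5702, 0.2003, 0.0989]
contact_force: [-2.2, -0.7, 6.8]
tcp_pos: [0.5702, 0.2003, 0.0986]
contact_force: [-1.7, -1.0, 7.4]
```

```bash

python3 -m handwheel '{"jaw":[0,0],"travel":[[0,0,0.07],[0,0,0]],"spin":[0,0]}'|sed -n '2p;4p'
python3 -m handwheel '{"jaw":[0,0],"travel":[[0,0,0.07],[0,0,0]],"spin":[0,0]}'|sed -n '2p;4p'
python3 -m handwheel '{"jaw":[0,0],"travel":[[0,0,0.08],[0,0,0]],"spin":[0,0]}'|sed -n '2p;4p'
python3 -m handwheel '{"jaw":[0,0],"travel":[[0,0,0.08],[0,0,0]],"spin":[0,0]}'|sed -n '2p;4p'
```

```text
tcp_pos: [0.5702, 0.2003, 0.0984]
contact_force: [-2.3, -1.3, 7.0]
tcp_pos: [0.5702, 0.2003, 0.0982]
contact_force: [-2.1, -0.9, 6.8]
tcp_pos: [0.5702, 0.2003, 0.0981]
contact_force: [-2.7, -0.3, 7.4]
tcp_pos: [0.5702, 0.2003, 0.0979]
contact_force: [-2.6, -0.8, 7.7]
```

```bash

python3 -m handwheel '{"jaw":[0],"travel":[[0,0,0.1]],"spin":[0]}'|sed -n '2p;4p'
python3 -m handwheel '{"jaw":[0],"travel":[[0,0,0.1]],"spin":[0]}'|sed -n '2p;4p'
python3 -m handwheel '{"jaw":[0],"travel":[[0,0,0.1]],"spin":[0]}'|sed -n '2p;4p'
```

```text
tcp_pos: [0.5702, 0.2003, 0.0973]
contact_force: [-2.9, -0.7, 8.2]
tcp_pos: [0.5702, 0.2003, 0.0967]
contact_force: [-3.3, -0.0, 8.1]
tcp_pos: [0.5702, 0.2003, 0.0961]
contact_force: [-3.7, -1.5, 9.8]
```

```bash

python3 -m handwheel '{"jaw":[0],"travel":[[0,0,0.07]],"spin":[0]}'|sed -n '2p;4p'
python3 -m handwheel '{"jaw":[0],"travel":[[0,0,0.07]],"spin":[0]}'|sed -n '2p;4p'
python3 -m handwheel '{"jaw":[0],"travel":[[0,0,0.07]],"spin":[0]}'|sed -n '2p;4p'
```

```text
tcp_pos: [0.5703, 0.2002, 0.096]
contact_force: [-3.6, -1.0, 13.1]
tcp_pos: [0.5703, 0.2003, 0.096]
contact_force: [-3.5, -0.8, 12.7]
tcp_pos: [0.5703, 0.2003, 0.0961]
contact_force: [-4.2, -1.2, 11.9]
```

The button reached its hard stop (z stalled at 0.096, 12-13 N) and was held there for 0.3 s. Now I retreat and check.

```bash
python3 -m handwheel '{"jaw":[0,0,0,0],"travel":[[0,0,-0.5],[0,0,-3],[0,0,-4],[0,0,-4]],"spin":[0,0,0,0]}'
python3 -m handwheel '{"jaw":[0,0,0,0,0,0,0],"travel":[[-1,-4.5,0],[-1,-4.5,0],[-4,-2,0],[-4,0,0],[-4,0,0],[0,0,0],[0,0,0]],"spin":[0,0,0,0,0,0,0]}'
python3 - <<'E'
from h import *
plan(.5675,.2012,.12,92)
p,d=vision.capture("side"); q,d2=vision.capture("top")
im=np.hstack([p[100:420,180:500],q[120:440,150:470]])
cv2.imwrite("pics/end.png",cv2.resize(im,(800,400))[:,:,::-1])
for n,d in(("side",d),("top",d2)):
    P=cloud(n,d)
    for x,y in((.5685,.2012),(.464,.0165),(.474,-.282)):
        m=(np.hypot(P[...,0]-x,P[...,1]-y)<.009)&(P[...,2]<.11)&(P[...,2]>.03); print(n,m.sum(),np.median(P[m],0).round(4) if m.any() else 0)
E
```

```text
clock: 23.0
tcp_pos: [0.568, 0.2, 0.2086]
tcp_rot: [-3.135, 0.005, 1.607]
contact_force: [0.4, -0.3, -0.3]
finger_gap: 0.004
clock: 23.7
tcp_pos: [0.4615, 0.053, 0.2137]
tcp_rot: [3.135, 0.002, 1.609]
contact_force: [0.0, -0.1, -0.3]
finger_gap: -0.001
t 23.7 pos [0.4615 0.053  0.2137] rot [1.7965e+02 1.4000e-01 9.2190e+01] F [ 0.03 -0.06 -0.3 ] gap -0.001
travel cm [14.42 11.1   9.4 ] spin 0.19
side 34 [0.5686 0.202  0.0905]
side 52 [0.4638 0.0168 0.0506]
side 94 [ 0.4739 -0.2819  0.0503]
top 71 [0.5686 0.2013 0.09  ]
top 6 [0.4644 0.0092 0.0493]
top 76 [ 0.4743 -0.2819  0.0502]
```

View pics/end.png

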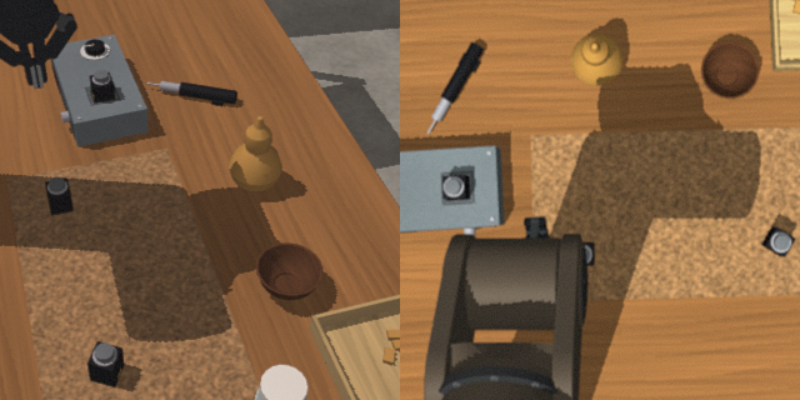

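The final view shows the module seated (left tile 103,85; right tile 456,187), its cap back up, the other two modules standing and the bystanders undisturbed.

```bash
python3 -c "
from plant import job; print(job.job_done())"
```

```text
the job is handed in; nothing more can be done
None
```

I seated the stiffest module (the middle one on the mat) in the socket, pressed its button to the hard stop, let it spring back, and handed the job in at about 24 s of the 64 s allowed. The hand-in gives no verdict.

- **Finding the stiffest:** The first module I pressed gave about 4.2 N at 4.5 mm, which fits the 5 N spring. The middle one gave about 5.2 N at 2.3 mm, which fits only the 10 N spring. I did not press the third; it must be the 2.5 N one by elimination.
- **Seating:** The module went into the socket with no contact force until it reached the bottom, at the expected height. My check that it had bottomed read about 40 N at the wrist. That push went through the grip on the housing, not the button.
- **Pressing:** The force climbed steadily through 6–8 N on the way down, and the button reached its stop at about 6 mm. It was held there for about 0.3 s at 12–13 N, with no reading above about 13 N on any button.
- **Last checks:** The seated cap's top measured about 0.0905 m (0.091 m expected), within about 1 mm of where I took the socket centre to be, so the button is back up. The other two modules stand upright within about 1 mm of their starts. One top-view reading of the first module was 7 mm off in y, but it came from only 6 pixels half hidden by the arm; the side view showed it in place. The gourd, bowl, jar and handpiece look unmoved in the pictures, though I did not measure them. The arm was clear of everything.

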